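# Lever open the ink box and stow the full tin

### The job

Use the ink knife, not the gripper itself, to lever up the lid of the grey ink box by the slot in its front until the lid stands upright or leans back, and lay the knife back flat on the stone slab. Then find by lifting which of the two sealed tins is the full one and set it down gently, upright, on the floor of the box; the empty tin stays standing upright on the bench outside the box. Leave the other things on the bench where they are.

Things in the scene. Friction and masses are not known exactly. Their poses are not given: they have to be found in the camera images.
- box: grey painted steel ink box, screwed to the bench (it cannot move), 150 mm deep (its x) by 220 mm long (its y) by 85 mm high without the lid, walls and floor 6 mm thick, open inside and empty. Origin: centre of its underside on the bench. Its +x axis points from the slotted front wall to the hinge side; z up
- box_slot (a point): (bordered by a bright metal strip at both ends and below) centre of the pry slot in the outer face of the front wall, 75 mm to -x of the box's origin and 76 mm above the bench. The slot is 80 mm long (box y) and 18 mm high: a cut-out in the wall from 67 mm height up to the lid's underside at 85 mm. It goes right through the 6 mm wall into the empty box. Axes as the box
- box_floor (a point): centre of the inner floor of the box, 6 mm above the bench. Axes as the box
- lid (a joint): angle of the lid in rad: 0 shut, 1.57 upright, 1.9 fully back. The lid is a plain flat aluminium plate 150 x 220 x 6 mm (0.2 kg) lying flush on the box's rim, its underside at 85 mm height, hinged along the top of the box's back wall (box x = +75 mm, height 85 mm). The hinge is stiff: it stays at any angle where it is left. Lifting the front edge takes about 3 N
- lid_front (a point): middle of the lid's front edge, on the underside, 150 mm from the hinge axis
- slab: flat grey litho stone slab fixed on the bench, 150 mm (its x) by 220 mm (its y) by 25 mm thick. Origin: centre of its underside. The knife lies on it at the start and goes back on it
- knife: ink knife, 190 mm long, 0.12 kg, lying flat. Origin: under the middle of its length, at the level of the handle's underside; x axis points along the knife to the blade's tip, z up when lying. Wooden handle 100 mm long, 22 mm wide, 28 mm tall (knife x -95 to +5 mm); stiff flat steel blade 36 mm wide, 3 mm thick, level with the mid-height of the handle (x +5 to +95 mm)
- knife_grip (a point): place to grip the handle, at its mid-height (14 mm over its underside), near the knife's balance point: 30 mm behind the root of the blade, 120 mm behind the tip. Axes as the knife
- knife_tip (a point): middle of the blade's front edge, half-way through its thickness. Axes as the knife
- tin_p_centre (a point): centre (half-way up, 36 mm above its underside) of a sealed round steel ink tin with paper band, 60 mm across, 72 mm tall. The two tins look the same: one is full (0.45 to 0.67 kg), the other empty (0.10 to 0.15 kg), and only the weight tells which
- tin_p: the same tin; origin at the centre of its underside
- tin_q_centre (a point): centre of the other sealed tin, same shape and size, also full or empty (one of each)
- tin_q: the same other tin; origin at the centre of its underside
- mug: bystander, to be left alone: white ceramic mug, 80 mm across, 90 mm tall, handle on one side
- brush_jar: bystander, to be left alone: black ink jar, 64 mm across, with three brushes standing in it, 230 mm tall in all
- wash_bottle: bystander, to be left alone: green plastic bottle with white cap, 66 mm across, 170 mm tall
- ink_dish: bystander, to be left alone: small dark steel bowl, 80 mm across, 35 mm tall
- brayer: bystander, to be left alone: ink roller lying down: black roller 120 mm wide, wooden handle, 205 mm long; origin under the roller
- rubbing_block: bystander, to be left alone: cork block 75 x 35 x 22 mm lying flat
Mind the look-alikes: they are no part of the job. Leave any red look-alike of the tin_p alone.

How it is judged:
By the outcome, as a careful person would: the job done as asked, in the order asked, and still so for the second after the job is handed in, with the robot touching nothing.
It also fails if it takes over 72 s, if anything falls off the work surface, if the arm or the gripper's body presses on something with over 40 N, if the wrist force passes 120 N, or if a joint passes its speed limit or range.

### The arm

A 6-joint arm with a two-finger parallel gripper is mounted at the origin on the work surface. World frame = base frame: x ahead of the robot, y to its left, z up, the work surface at z = 0. Lengths are in m, angles in rad, forces in N, time in s.
With the tool pointing down it reaches from about 0.275 to 0.725 m from the base axis. Payload 15.9 kg.
Tool frame: the origin (TCP) lies midway between the tips of the shut fingers; the grasp point (between the pads) lies 19 mm behind it (robot.hold_point_z is the z of the grasp point in the tool frame, in m); z points along the fingers, y is the direction in which the jaws open and shut (so a half turn about z gives the same grasp; the last joint's range is limited). The gripper opens to 85 mm and grips with 20 to 120 N. Pads are 22 mm wide; open, the fingers measure 114 mm over their backs; the gripper's body (76 mm by 85 mm) begins 54 mm behind the grasp point. The pads swing forward as they close: fully open they stand 13 mm farther back than shut.
Start: joints at [-1.246, 0.213, -0.034, 1.323, 0, 1.571], TCP at [0.16, -0.474, 0.231] pointing down, gripper open.
Joint ranges: [-2.98, 2.98], [-0.74, 1.72], [-1.14, 1.35], [-2.1, 2.04], [-1.57, 1.44], [-3.14, 3.14]. Speed limits (rad/s): [1.89, 1.89, 2.39, 2.57, 3.14, 3.14].

### API

Orientations are given as a rotation vector (axis times angle).
In Python, from rig import status, cams, workorder, robot gives the robot as it stands. The module is installed in compiled form; this text tells all that it offers.
- The arm moves only by the tool carry_out, never from a script. Its arguments are lists of equal length, an entry for each row: "slide": the shift along the tool's x, y, z in mm, a list of three; "rot": the turn, a rotation vector about the tool's x, y, z in rad, a list of three; "jaw": the opening, from -1 (shut) to 1 (fully open). In form: {"slide": [[dx, dy, dz], ...], "rot": [[ax, ay, az], ...], "jaw": [jaw, ...]}. A call has 1 to 12 rows; each row is the pose to reach, as a shift and turn from the pose commanded when the call began, along the tool's axes at that moment; what a row does not reach only later rows make up. A row lasts 1/10 s, in which the tool goes at most 50 mm and 8.59 degrees, less where a joint would pass 70% of its speed; a pose out of reach is approached as far as the arm can. A call with a gripper value outside its range is refused whole. The fingers move at their own pace and stop on an object; the grip force is fixed at half the most. Time passes only in rows, so rows that repeat a pose let the fingers close. It gives the time, the measured TCP pose, the force and the opening at its end, in the units of the state.
- status.state(): the state, without advancing time (a new reading comes with each control period).
- cams.grab_frame(name): name is "scene" or "top"; returns (picture, depth): 384x512x3 uint8, blue, green, red; 384x512 float32, m along the optical axis (not along the pixel's ray), 0 where there is no reading.
- cams.get_calibration(name): a dict with "K" (3x3 intrinsics, pixels), "D" ([k1, k2, p1, p2, k3] as OpenCV has them; the pictures are not rectified), "R" (3x3) and "t" (3): a world point X has camera coordinates R X + t. Camera axes: x right, y down, z forward; pixel columns grow to the right and rows downward; lengths in m; the calibration is good to about 2 mm. A picture is of the moment at which its call begins. get_calibration takes no time and is no camera call.
- workorder.sign_off(): hands the job in, once; it reports no verdict.
The state is a dict: "time_s": time; "joint_pos": joint angles; "joint_vel": joint speeds; "joint_torque": joint torques, N m; "ee_pos": TCP position; "ee_rot": TCP orientation; "force": force on the tool from outside, world axes, zero at the start; "ft_torque": the same for the moment, N m; "opening": opening from 0.0 (shut) to 1.0 (fully open).
Only numpy, scipy, OpenCV 4.12 (cv2) and the standard library are available. Lean on these libraries where they do the work, as an engineer would, in place of code of your own. Each camera call takes 0.05 s, during which the arm holds its last target. There are 200 camera calls.

## Working session

There is one attempt and no reset: what is moved stays moved. The work goes in short steps, Python scripts to look and compute and a tool call to move; the robot and the scene stay as the last step left them, time stands still between calls to the robot, and variables do not carry over. Pictures are saved under pics/ and viewed, about 8 in all and at most 12, crops included, and the job is handed in when it is done.

Besides the shell and the picture viewer there is one more tool, called after ">>>" by a JSON object that holds its "fn" and its "kwargs". carry_out: Moves the arm, as the interface text tells. Its arguments: {"type":"object","properties":{"slide":{"type":"array","items":{"type":"array","items":{"type":"number"}}},"rot":{"type":"array","items":{"type":"array","items":{"type":"number"}}},"jaw":{"type":"array","items":{"type":"number"}}},"required":["slide","rot","jaw"]}

```bash
mkdir -p pics; python3 - <<'E'
from rig import status,cams,robot
import cv2,numpy as np
s=status.state();print({k:np.round(v,3).tolist() for k,v in s.items()}, robot.hold_point_z)
for n in("scene","top"):
    p,d=cams.grab_frame(n);cv2.imwrite(f"pics/{n}0.png",p);np.savez(f"{n}0.npz",p=p,d=d)
    c=cams.get_calibration(n);print(n,{k:np.round(v,3).tolist() for k,v in c.items()})
E
```

```text
{'time_s': 0.0, 'joint_pos': [-1.246, 0.213, -0.035, 1.324, 0.0, 1.571], 'joint_vel': [-0.0, 0.001, 0.002, -0.0, -0.0, 0.001], 'joint_torque': [-0.001, -68.617, 48.711, 0.018, -0.0, -0.0], 'ee_pos': [0.159, -0.474, 0.231], 'ee_rot': [-3.099, -0.508, 0.0], 'force': [-0.452, -0.141, 0.403], 'ft_torque': [0.006, -0.027, 0.039], 'opening': 1.0} -0.0187
scene {'K': [[380.68, 0.0, 257.461], [0.0, 380.68, 192.598], [0.0, 0.0, 1.0]], 'D': [-0.061, 0.0, 0.0, 0.0, 0.0], 'R': [[-0.846, 0.533, -0.016], [0.401, 0.615, -0.679], [-0.352, -0.581, -0.734]], 't': [0.533, -0.129, 1.314]}
top {'K': [[413.396, 0.0, 253.742], [0.0, 413.396, 185.272], [0.0, 0.0, 1.0]], 'D': [-0.109, 0.0, 0.0, 0.0, 0.0], 'R': [[0.013, -1.0, 0.001], [-0.991, -0.013, -0.135], [0.135, 0.001, -0.991]], 't': [-0.062, 0.573, 1.248]}
```

View pics/scene0.png

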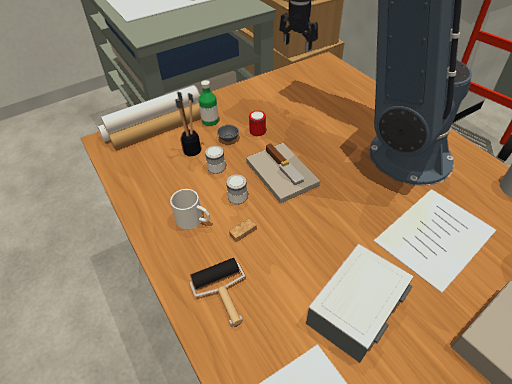

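View pics/top0.png

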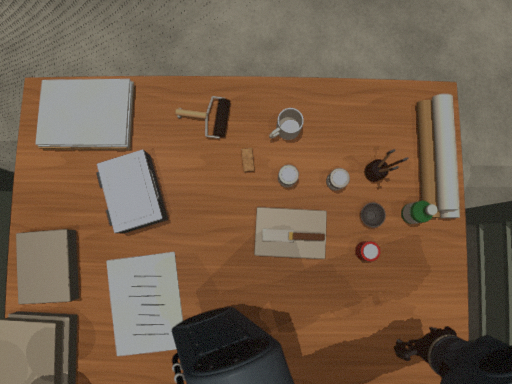

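Candidates: the grey box is at top (130,190) and scene (360,300). The other grey and white blocks, at top (85,112) and (45,265), have no hinges. The knife is at top (293,237), on the slab. The white-lidded tins are at top (289,175) and (340,178). The red look-alike, at top (369,251), is to be left alone. Next is a close crop, plus measurements.

```bash
cat > h.py <<'E'
import numpy as np,cv2
from rig import cams,status
def calib(n):
    c=cams.get_calibration(n);return [np.array(c[k],float) for k in("K","D","R","t")]
def cloud(n,d):
    K,D,R,t=calib(n);h,w=d.shape
    uv=np.stack(np.meshgrid(np.arange(w),np.arange(h)),-1).reshape(-1,1,2).astype(float)
    xy=cv2.undistortPoints(uv,K,D).reshape(h,w,2)
    P=np.dstack([xy*d[...,None],d])-t
    return np.where(d[...,None]>0,P@R,np.nan)
def ray(n,px,z):
    K,D,R,t=calib(n);xy=cv2.undistortPoints(np.array(px,float).reshape(-1,1,2),K,D).reshape(-1,2)
    v=np.c_[xy,np.ones(len(xy))]@R;c=-R.T@t
    return c+v*((z-c[2])/v[:,2])[:,None]
def look(n,tag):
    p,d=cams.grab_frame(n);np.savez(tag+".npz",p=p,d=d);return p,d
E
python3 - <<'E'
from h import *
T=np.load("top0.npz");S=np.load("scene0.npz")
f=lambda im,x,y,w,h:cv2.resize(im[y:y+h,x:x+w],(400,300),interpolation=cv2.INTER_CUBIC)
a=np.vstack([np.hstack([f(T['p'],80,135,108,108*3//4),f(T['p'],245,195,100,75)]),np.hstack([f(S['p'],295,240,132,99),f(S['p'],200,135,132,99)])])
cv2.imwrite("pics/crop1.png",a)
for n,D in(("top",T),("scene",S)):
    P=cloud(n,D['d']);z=P[...,2]
    def rep(name,m):
        m=m.astype(np.uint8);k,l,st,ce=cv2.connectedComponentsWithStats(m)
        for i in range(1,k):
            if st[i,4]<25: continue
            q=P[l==i];r=cv2.minAreaRect(q[:,:2].astype(np.float32)*1000)
            print(n,name,ce[i].round(0),st[i,4],"mean",q.mean(0).round(4),"rect",np.round(r[0]),np.round(r[1]),round(r[2],1))
    with np.errstate(invalid='ignore'):
        x,y=P[...,0],P[...,1]
        B=(x>.15)&(x<.75)
        rep("z85-97",B&(z>.083)&(z<.099)&(y>.1))
        rep("z62-80",B&(z>.06)&(z<.08)&(y<.1))
        rep("slab20-30",B&(z>.018)&(z<.031)&(y<.1))
        rep("knife33+",B&(z>.034)&(z<.06)&(y<.1))
E
```

```text
top z85-97 [128. 191.] 3647 mean [0.5446 0.3225 0.0928] rect [546. 326.] [222. 162.] 17.3
top z62-80 [280. 132.] 60 mean [ 0.7358 -0.1331  0.0721] rect [ 739. -141.] [21. 77.] 3.7
top z62-80 [377. 169.] 244 mean [ 0.6244 -0.4345  0.0722] rect [ 627. -439.] [61. 57.] 20.1
top z62-80 [288. 175.] 316 mean [ 0.6041 -0.1589  0.0729] rect [ 605. -159.] [58. 60.] 45.6
top z62-80 [339. 178.] 326 mean [ 0.5962 -0.3154  0.073 ] rect [ 598. -315.] [60. 60.] 0.5
top z62-80 [410. 213.] 54 mean [ 0.4907 -0.535   0.0696] rect [ 495. -539.] [66. 26.] 3.6
top z62-80 [453. 213.] 32 mean [ 0.4934 -0.6755  0.0623] rect [ 492. -674.] [19. 29.] 1.8
top z62-80 [370. 251.] 354 mean [ 0.3755 -0.4057  0.0729] rect [ 375. -406.] [60. 63.] 0.3
top slab20-30 [215. 135.] 39 mean [0.7359 0.071  0.0242] rect [736.  70.] [13. 56.] 8.5
top slab20-30 [278. 135.] 26 mean [ 0.7396 -0.1314  0.0244] rect [ 740. -136.] [42. 17.] 86.8
top slab20-30 [247. 159.] 244 mean [ 0.6595 -0.033   0.0231] rect [659. -33.] [77. 34.] 7.2
top slab20-30 [377. 216.] 98 mean [ 0.483  -0.444   0.0239] rect [ 480. -435.] [48. 69.] 48.0
top sl
[... 3664 characters left out ...]
 rect [ 383. -391.] [30. 59.] 62.2
scene knife33+ [234. 129.] 28 mean [ 0.4622 -0.4223  0.0362] rect [ 464. -422.] [76. 30.] 72.7
scene knife33+ [190. 145.] 110 mean [ 0.6352 -0.4201  0.0467] rect [ 634. -426.] [29. 64.] 68.0
scene knife33+ [284. 163.] 450 mean [ 0.4211 -0.1686  0.0459] rect [ 417. -177.] [193.  39.] 87.8
scene knife33+ [215. 162.] 107 mean [ 0.6053 -0.2955  0.0466] rect [ 604. -301.] [31. 60.] 62.8
scene knife33+ [237. 192.] 117 mean [ 0.6136 -0.1395  0.0474] rect [ 612. -143.] [28. 59.] 64.4
scene knife33+ [192. 200.] 42 mean [ 0.7418 -0.1864  0.0478] rect [ 740. -185.] [ 5. 28.] 33.5
scene knife33+ [233. 262.] 50 mean [0.7433 0.0621 0.0386] rect [743.  60.] [30. 13.] 87.3
```

View pics/crop1.png

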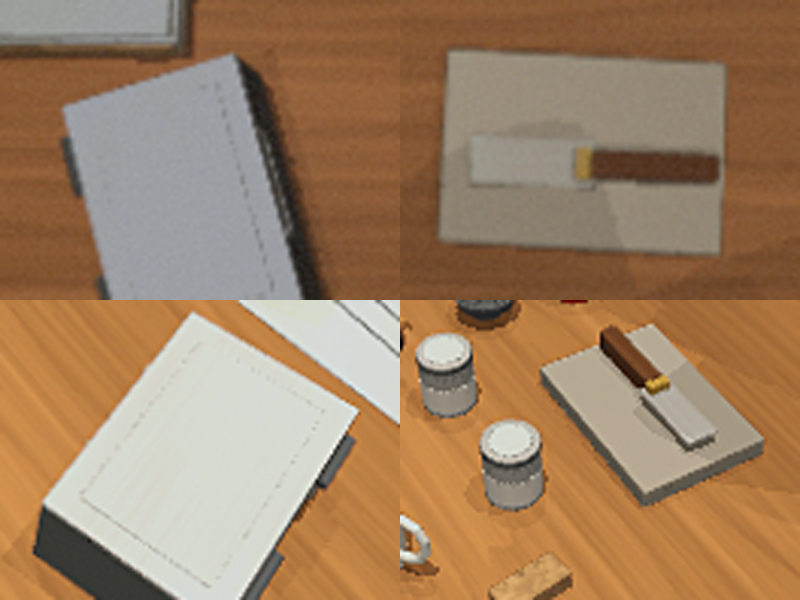

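The crops show the slotted front with its bright strip on the -y side of the box, and the hinges on the +y side. The blade points +y. The two tins have grey and white bands, unlike the red one. I'll refine the lid and knife, then plan the grasp.

```bash
cat >> h.py <<'E'
from scipy.spatial.transform import Rotation as Ro
def down(yaw,pitch=0): # tool z down, tool x along yaw (deg); pitch>0 raises tool x
    a=np.radians(yaw);x=np.array([np.cos(a),np.sin(a),0]);z=np.array([0,0,-1.])
    M=np.c_[x,np.cross(z,x),z];return Ro.from_matrix(M)*Ro.from_rotvec([0,np.radians(pitch),0])
def plan(*T):
    s=status.state();R0=Ro.from_rotvec(s["ee_rot"]);p=np.array(s["ee_pos"])
    for pos,R in T:
        print("slide",np.round(R0.inv().apply(np.array(pos)-p)*1000,1).tolist(),"rot",np.round((R0.inv()*R).as_rotvec(),3).tolist())
def st():
    s=status.state();print("t",round(s["time_s"],2),"p",np.round(s["ee_pos"],4),"F",np.round(s["force"],2),"op",round(s["opening"],3),"q",np.round(s["joint_pos"],2))
E
python3 - <<'E'
from h import *
yaw=107.5;a=np.radians(yaw);bx=np.array([np.cos(a),np.sin(a)]);by=np.array([-bx[1],bx[0]])
for n in("top","scene"):
    D=np.load(n+"0.npz");P=cloud(n,D['d']);z=P[...,2]
    with np.errstate(invalid='ignore'): m=(z>.0885)&(z<.099)&(P[...,1]>.1)&(P[...,0]>.4)&(P[...,0]<.7)
    q=P[m][:,:2]; u=q@bx;v=q@by
    # bin edges: front/back edge per v, fit lines
    for lab,A,B,r in(("front",u,v,np.min),("back",u,v,np.max),("lo",v,u,np.min),("hi",v,u,np.max)):
        b=np.arange(np.percentile(B,8),np.percentile(B,92),.006);e=[];
        for k in b:
            s=(B>=k)&(B<k+.006);
            if s.any(): e.append((k+.003,r(A[s])))
        e=np.array(e);f=np.polyfit(e[:,0],e[:,1],1);res=e[:,1]-np.polyval(f,e[:,0]);g=abs(res)<.003
        f=np.polyfit(e[g,0],e[g,1],1)
        print(n,lab,"slope deg",round(np.degrees(np.arctan(f[0])),2),"off med",round(np.median(e[:,1]),4))
    with np.errstate(invalid='ignore'): m=(z>.034)&(z<.056)&(abs(P[...,0]-.42)<.05)&(abs(P[...,1]+.176)<.12)
    q=P[m]; 
    for lab,s in(("handle",q[:,1]<-.19),("blade",q[:,1]>-.165)):
        w=q[s]; c=[(y,w[abs(w[:,1]-y)<.006][:,0]) for y in np.arange(w[:,1].min()+.01,w[:,1].max()-.008,.008)]
        c=np.array([(y,(x.min()+x.max())/2) for y,x in c if len(x)>3]);f=np.polyfit(c[:,0],c[:,1],1)
        print(n,lab,"y",w[:,1].min().round(4),w[:,1].max().round(4),"x mid",np.median(c[:,1]).round(4),"dx/dy",f[0].round(3),"ztop",np.percentile(w[:,2],[10,50,90]).round(4))
plan(([.419,-.197,.14],down(88)))
E
```

```text
top front slope deg -0.5 off med 0.0681
top back slope deg 1.09 off med 0.2242
top lo slope deg 0.44 off med -0.7274
top hi slope deg 0.04 off med -0.5101
top handle y -0.2708 -0.1909 x mid 0.4174 dx/dy 0.244 ztop [0.0493 0.053  0.0552]
top blade y -0.1648 -0.0819 x mid 0.42 dx/dy 0.041 ztop [0.0378 0.0412 0.0448]
scene front slope deg -0.85 off med 0.0698
scene back slope deg -0.34 off med 0.2247
scene lo slope deg 0.35 off med -0.7276
scene hi slope deg 0.99 off med -0.508
scene handle y -0.273 -0.1904 x mid 0.4192 dx/dy 0.02 ztop [0.0395 0.0529 0.055 ]
scene blade y -0.1649 -0.0807 x mid 0.4196 dx/dy 0.042 ztop [0.0392 0.0417 0.0444]
slide [334.2, -179.2, 91.1] rot [-0.001, -0.001, -1.211]
```

>>> {"fn": "carry_out", "kwargs": {"slide": [[334, -179, 91], [334, -179, 91], [334, -179, 91], [334, -179, 91], [334, -179, 91], [334, -179, 91], [334, -179, 91], [334, -179, 91], [334, -179, 91], [334, -179, 91], [334, -179, 91]], "rot": [[0, 0, -1.211], [0, 0, -1.211], [0, 0, -1.211], [0, 0, -1.211], [0, 0, -1.211], [0, 0, -1.211], [0, 0, -1.211], [0, 0, -1.211], [0, 0, -1.211], [0, 0, -1.211], [0, 0, -1.211]], "jaw": [0.1, 0.1, 0.1, 0.1, 0.1, 0.1, 0.1, 0.1, 0.1, 0.1, 0.1]}}

```text
time_s: 1.2
ee_pos: [0.4185, -0.1981, 0.1404]
ee_rot: [-2.262, -2.18, 0.0]
force: [-0.3, -0.4, 0.1]
opening: 0.55
```

```bash
python3 - <<'E'
from h import *
st();plan(([.419,-.197,.029],down(88)))
E
```

```text
t 1.2 p [ 0.4185 -0.1981  0.1404] F [-0.31 -0.37  0.11] op 0.55 q [-0.44  0.18 -0.31  1.08 -0.    1.17]
slide [1.2, 0.5, 111.4] rot [-0.0, 0.0, -0.002]
```

>>> {"fn": "carry_out", "kwargs": {"slide": [[1, 0.5, 40], [1, 0.5, 75], [1, 0.5, 95], [1, 0.5, 107], [1, 0.5, 112], [1, 0.5, 112], [1, 0.5, 112], [1, 0.5, 112], [1, 0.5, 112], [1, 0.5, 112], [1, 0.5, 112], [1, 0.5, 112]], "rot": [[0, 0, 0], [0, 0, 0], [0, 0, 0], [0, 0, 0], [0, 0, 0], [0, 0, 0], [0, 0, 0], [0, 0, 0], [0, 0, 0], [0, 0, 0], [0, 0, 0], [0, 0, 0]], "jaw": [0.1, 0.1, 0.1, 0.1, 0.1, 0.1, -1, -1, -1, -1, -1, -1]}}

```text
time_s: 2.4
ee_pos: [0.4201, -0.1972, 0.0294]
ee_rot: [2.259, 2.181, 0.0]
force: [-1.1, -0.7, 6.2]
opening: 0.243
```

>>> {"fn": "carry_out", "kwargs": {"slide": [[0, 0, -10], [0, 0, -35], [0, 0, -80], [0, 0, -130], [0, 0, -130]], "rot": [[0, 0, 0], [0, 0, 0], [0, 0, 0], [0, 0, 0], [0, 0, 0]], "jaw": [-1, -1, -1, -1, -1]}}

```text
time_s: 2.9
ee_pos: [0.4222, -0.1979, 0.1651]
ee_rot: [2.254, 2.176, 0.005]
force: [0.6, -0.9, -2.0]
opening: 0.251
```

```bash
python3 - <<'E'
from h import *
st();plan(([.614,.114,.16],down(108)),([.614,.114,.0664],down(108)))
E
```

```text
t 2.9 p [ 0.4222 -0.1979  0.1651] F [ 0.57 -0.86 -2.05] op 0.251 q [-0.44  0.16 -0.27  1.13  0.    1.17]
slide [318.4, 180.7, 5.5] rot [0.008, 0.005, -0.349]
slide [318.8, 179.9, 99.1] rot [0.008, 0.005, -0.349]
```

>>> {"fn": "carry_out", "kwargs": {"slide": [[35, 20, 5], [75, 42, 5], [115, 65, 5], [155, 88, 5], [195, 110, 5], [235, 133, 5], [275, 156, 5], [305, 173, 5], [318, 181, 5], [318, 181, 5], [318, 181, 5]], "rot": [[0, 0, -0.04], [0, 0, -0.08], [0, 0, -0.13], [0, 0, -0.17], [0, 0, -0.21], [0, 0, -0.26], [0, 0, -0.3], [0, 0, -0.34], [0, 0, -0.349], [0, 0, -0.349], [0, 0, -0.349]], "jaw": [-1, -1, -1, -1, -1, -1, -1, -1, -1, -1, -1]}}

```text
time_s: 4.0
ee_pos: [0.6112, 0.1147, 0.1536]
ee_rot: [-1.847, -2.541, 0.0]
force: [-0.7, 0.1, -0.4]
opening: 0.244
```

```bash
python3 - <<'E'
from h import *
st();plan(([.614,.114,.0664],down(108)))
p,d=look("top","top1");q,e=look("scene","scene1")
f=lambda im,x,y,w,h:cv2.resize(im[y:y+h,x:x+w],(400,300),interpolation=cv2.INTER_CUBIC)
cv2.imwrite("pics/c2.png",np.hstack([f(p,110,120,132,99),f(q,240,190,160,120)]))
E
```

```text
t 4.0 p [0.6112 0.1147 0.1536] F [-0.75  0.13 -0.45] op 0.244 q [ 0.19  0.49  0.16  1.24 -0.    1.44]
slide [-1.5, 2.4, 87.2] rot [-0.0, 0.0, -0.0]
```

View pics/c2.png

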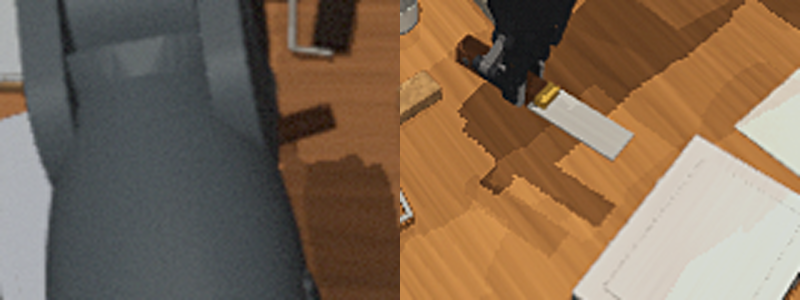

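The knife is held with the blade pointing square at the front edge of the box. In the scene frame the tip is near pixel (491,250). I'll measure the blade from the depth image.

```bash
python3 - <<'E'
from h import *
S=np.load("scene1.npz");P=cloud("scene",S['d']);T=np.array([.6112,.1147,.1536]);a=np.radians(108);bx=np.array([np.cos(a),np.sin(a),0]);by=np.array([-bx[1],bx[0],0])
q=(P-T).reshape(-1,3);q=q[np.isfinite(q).all(1)];u=q@bx;v=q@by;z=q[:,2]
m=(u>.03)&(u<.14)&(abs(v)<.03)&(abs(z)<.04)
u,v,z=u[m],v[m],z[m];print(len(u),"u max",u.max(),"v",v.min(),v.max(),"z",np.polyfit(u,z,1))
for k in np.arange(.03,.13,.01):
    s=(u>k)&(u<k+.01)
    if s.any():print(round(k,3),s.sum(),v[s].min().round(4),v[s].max().round(4),np.median(z[s]).round(4))
E
```

```text
507 u max 0.1145570709285703 v -0.019231172060354757 0.020235485621599724 z [-0.02605975  0.01416371]
0.03 69 -0.0179 0.0197 0.0127
0.04 56 -0.0184 0.0186 0.0119
0.05 56 -0.0177 0.0178 0.0121
0.06 57 -0.0192 0.0191 0.0117
0.07 59 -0.0177 0.0202 0.0118
0.08 60 -0.0176 0.0196 0.0121
0.09 59 -0.0185 0.0192 0.0121
0.1 60 -0.0189 0.0181 0.0118
0.11 31 -0.0177 0.019 0.0118
```

>>> {"fn": "carry_out", "kwargs": {"slide": [[-1, 2, 30], [-1.5, 2.4, 60], [-1.5, 2.4, 80], [-1.5, 2.4, 87.5], [-1.5, 2.4, 87.5], [-1.5, 2.4, 87.5], [-1.5, 2.4, 87.5]], "rot": [[0, 0, 0], [0, 0, 0], [0, 0, 0], [0, 0, 0], [0, 0, 0], [0, 0, 0], [0, 0, 0]], "jaw": [-1, -1, -1, -1, -1, -1, -1]}}

```text
time_s: 4.8
ee_pos: [0.6151, 0.1141, 0.0673]
ee_rot: [1.846, 2.54, 0.002]
force: [1.0, 1.0, 0.3]
opening: 0.245
```

```bash
python3 - <<'E'
from h import *
st()
p,d=look("scene","scene2")
P=cloud("scene",d);s=status.state();T=np.array(s['ee_pos']);a=np.radians(108);bx=np.array([np.cos(a),np.sin(a),0]);by=np.array([-bx[1],bx[0],0])
q=(P-T).reshape(-1,3);q=q[np.isfinite(q).all(1)];u=q@bx;v=q@by;z=q[:,2]
m=(u>.03)&(u<.125)&(abs(v)<.03)&(abs(z)<.018);print("tip u",u[m].max(),"z world",np.polyfit(u[m],z[m]+T[2],1))
m=(abs(v)<.05)&(u>.12)&(u<.3)&(z+T[2]>.089)&(z+T[2]<.098);print("lid front u",u[m].min())
c=np.array([.546,.324]);f=c-.075*bx[:2]
for ins in(-.008,.02):
    plan(([*(f+(ins-.1155)*bx[:2]),.066],down(108)))
E
```

```text
t 4.8 p [0.6151 0.1141 0.0673] F [0.95 0.97 0.26] op 0.245 q [ 0.18  0.54  0.02  1.05 -0.    1.44]
tip u 0.11568715025257992 z world [-0.01030124  0.07982894]
lid front u 0.1450158203817807
slide [22.4, -0.8, 1.1] rot [0.002, 0.0, -0.0]
slide [50.4, -0.8, 1.1] rot [0.002, 0.0, -0.0]
```

>>> {"fn": "carry_out", "kwargs": {"slide": [[8, -0.5, 1], [16, -0.8, 1], [22, -0.8, 1], [27, -0.8, 1], [32, -0.8, 1], [37, -0.8, 1], [42, -0.8, 1], [47, -0.8, 1], [50, -0.8, 1], [50, -0.8, 1]], "rot": [[0, 0, 0], [0, 0, 0], [0, 0, 0], [0, 0, 0], [0, 0, 0], [0, 0, 0], [0, 0, 0], [0, 0, 0], [0, 0, 0], [0, 0, 0]], "jaw": [-1, -1, -1, -1, -1, -1, -1, -1, -1, -1]}}

```text
time_s: 5.85
ee_pos: [0.5979, 0.1618, 0.0648]
ee_rot: [-1.846, -2.542, 0.0]
force: [-0.3, -0.1, -0.5]
opening: 0.24
```

```bash
python3 - <<'E'
from h import *
st()
s=status.state();a=np.radians(108);bx=np.array([np.cos(a),np.sin(a)]);c=np.array([.546,.324])
tip=(np.array(s['ee_pos'])[:2]-c)@bx+.1155;print("tip box x",tip)
sr=.075-tip
# tool slides for lid angle th: tip top corner on arc about hinge (x .075, z .085)
z0=s['ee_pos'][2]; tz=lambda th:.085+sr*np.sin(th)-.0112
for deg in range(0,106,7):
    th=np.radians(deg);dx=(.075-sr*np.cos(th))-tip;dz=tz(th)-z0
    print(deg,[round(dx*1000),0,round(-dz*1000)])
E
```

```text
t 5.85 p [0.5979 0.1618 0.0648] F [-0.3  -0.05 -0.54] op 0.24 q [0.26 0.53 0.   1.04 0.   1.52]
tip box x -0.054794348262436884
0 [0, 0, -9]
7 [1, 0, -25]
14 [4, 0, -40]
21 [9, 0, -56]
28 [15, 0, -70]
35 [23, 0, -83]
42 [33, 0, -96]
49 [45, 0, -107]
56 [57, 0, -117]
63 [71, 0, -125]
70 [85, 0, -131]
77 [101, 0, -135]
84 [116, 0, -138]
91 [132, 0, -139]
98 [148, 0, -138]
105 [163, 0, -134]
```

>>> {"fn": "carry_out", "kwargs": {"slide": [[0, 0, -6], [0, 0, -11], [0, 0, -16], [1, 0, -22], [1, 0, -28], [2, 0, -34], [4, 0, -40], [6, 0, -47], [9, 0, -54], [9, 0, -56], [9, 0, -56]], "rot": [[0, 0, 0], [0, 0, 0], [0, 0, 0], [0, 0, 0], [0, 0, 0], [0, 0, 0], [0, 0, 0], [0, 0, 0], [0, 0, 0], [0, 0, 0], [0, 0, 0]], "jaw": [-1, -1, -1, -1, -1, -1, -1, -1, -1, -1, -1]}}

```text
time_s: 6.95
ee_pos: [0.5954, 0.1704, 0.1212]
ee_rot: [1.846, 2.542, 0.001]
force: [1.3, 0.0, -1.9]
opening: 0.242
```

```bash
cat > lid.py <<'E'
from h import *
import sys
st();p,d=look("scene","s_"+sys.argv[1]);P=cloud("scene",d);s=status.state();T=np.array(s['ee_pos']);a=np.radians(108);bx=np.array([np.cos(a),np.sin(a),0]);by=np.array([-bx[1],bx[0],0])
c=np.array([.546,.324,0]);q=(P-c).reshape(-1,3);q=q[np.isfinite(q).all(1)];u=q@bx;v=q@by;z=q[:,2]
m=(u>-.085)&(u<.16)&(abs(v)>.03)&(abs(v)<.1)&(z>.1)&(z<.26)
if m.sum()>50:
    w=np.c_[u[m],z[m]];w-=w.mean(0);V=np.linalg.svd(w,full_matrices=False)[2][0];print("lid angle",np.degrees(np.arctan2(-V[1],V[0]))%180,m.sum(),"u",u[m].min(),u[m].max(),"zmax",z[m].max())
k=(T-c)@bx; m=(u>k+.03)&(u<k+.125)&(abs(v)<.025)&(abs(z-T[2])<.03)
if m.sum()>20: print("blade pts",m.sum(),"tipu",u[m].max()-k,"slope",np.polyfit(u[m],z[m],1)[0])
cv2.imwrite("pics/"+sys.argv[1]+".png",cv2.resize(p[150:384,200:512],(780,585)))
E
python3 lid.py lift1
```

```text
t 6.95 p [0.5954 0.1704 0.1212] F [ 1.29  0.04 -1.95] op 0.242 q [0.28 0.5  0.09 1.16 0.   1.53]
lid angle 20.81847603977195 3128 u -0.06627483451379844 0.06085022713234741 zmax 0.14767466168677498
blade pts 654 tipu 0.1249162249273417 slope 0.07556721571514502
```

View pics/lift1.png

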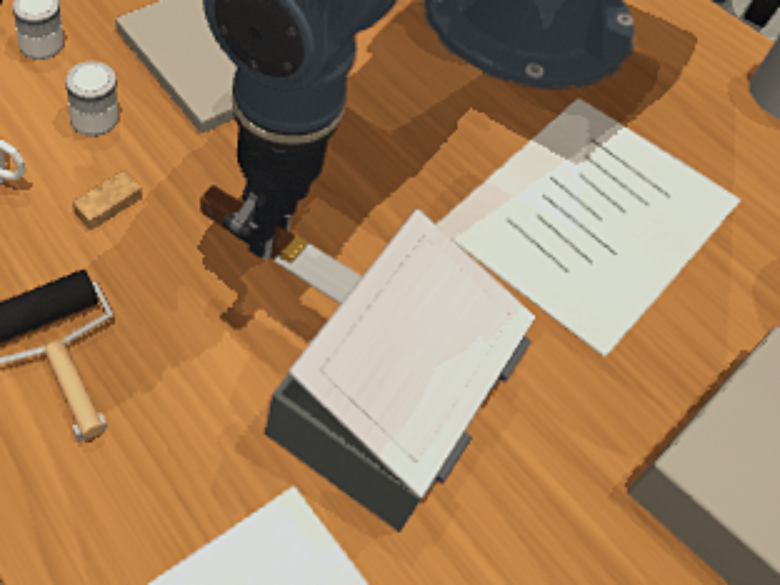

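The picture shows the lid lifted off by the blade, edge near (415,215) in the crop and fitted at 20.8°. The knife is still straight in the grip, so I'll continue along the arc.

>>> {"fn": "carry_out", "kwargs": {"slide": [[3, 0, -7], [6, 0, -14], [10, 0, -21], [14, 0, -27], [24, 0, -40], [36, 0, -51], [48, 0, -61], [62, 0, -69], [76, 0, -75], [92, 0, -79], [92, 0, -79]], "rot": [[0, 0, 0], [0, 0, 0], [0, 0, 0], [0, 0, 0], [0, 0, 0], [0, 0, 0], [0, 0, 0], [0, 0, 0], [0, 0, 0], [0, 0, 0], [0, 0, 0]], "jaw": [-1, -1, -1, -1, -1, -1, -1, -1, -1, -1, -1]}}

```text
time_s: 8.1
ee_pos: [0.5664, 0.26, 0.2004]
ee_rot: [-1.844, -2.543, -0.002]
force: [0.3, -0.8, -1.4]
opening: 0.242
```

```bash
python3 lid.py lift2
```

```text
t 8.1 p [0.5664 0.26   0.2004] F [ 0.29 -0.81 -1.37] op 0.242 q [0.43 0.48 0.27 1.36 0.   1.68]
lid angle 71.06569959804328 1130 u -0.07587958728381296 0.07696281621141329 zmax 0.2596863353692013
blade pts 714 tipu 0.12491188275110682 slope 0.016007339341448972
```

>>> {"fn": "carry_out", "kwargs": {"slide": [[10, 0, -2], [20, 0, -3], [30, 0, -3], [40, 0, -3], [50, 0, -2], [58, 0, 0], [65, 0, 2], [65, 0, 2], [65, 0, 2]], "rot": [[0, 0, 0], [0, 0, 0], [0, 0, 0], [0, 0, 0], [0, 0, 0], [0, 0, 0], [0, 0, 0], [0, 0, 0], [0, 0, 0]], "jaw": [-1, -1, -1, -1, -1, -1, -1, -1, -1]}}

```text
time_s: 9.05
ee_pos: [0.5467, 0.3195, 0.1977]
ee_rot: [-1.846, -2.542, 0.0]
force: [-0.3, 0.3, -1.1]
opening: 0.243
```

```bash
python3 lid.py lift3
```

```text
t 9.05 p [0.5467 0.3195 0.1977] F [-0.3   0.28 -1.15] op 0.243 q [0.53 0.5  0.3  1.36 0.   1.79]
lid angle 105.93028898914257 1327 u -0.015762935966363613 0.12452010144741325 zmax 0.2594429154971646
blade pts 877 tipu 0.12424955159000434 slope -0.03684657224532227
```

View pics/lift3.png

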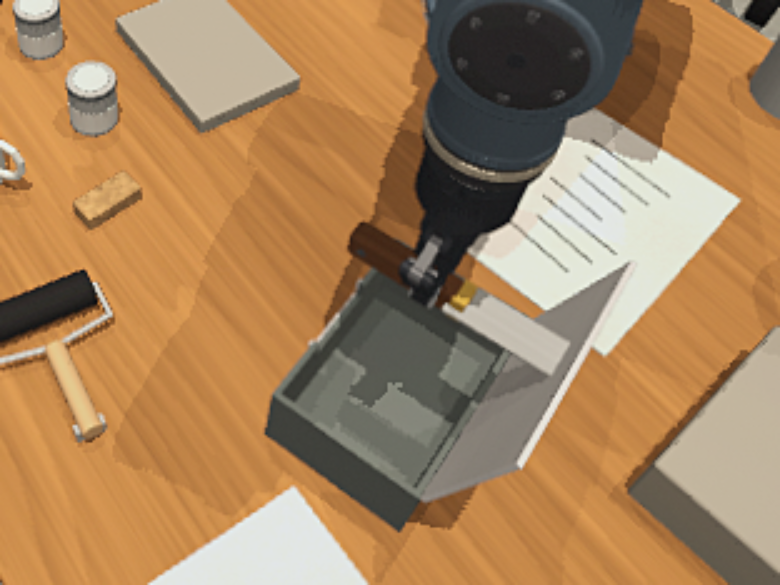

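The lid leans back past upright, fitted at about 105°, and the box is open and empty. Next the knife goes back to the slab.

>>> {"fn": "carry_out", "kwargs": {"slide": [[-15, 0, 0], [-45, 0, 0], [-90, 0, 0], [-140, 0, 0], [-170, 0, 0], [-170, 0, 0]], "rot": [[0, 0, 0], [0, 0, 0], [0, 0, 0], [0, 0, 0], [0, 0, 0], [0, 0, 0]], "jaw": [-1, -1, -1, -1, -1, -1]}}

```text
time_s: 9.7
ee_pos: [0.6004, 0.1528, 0.198]
ee_rot: [1.853, 2.536, -0.001]
force: [-0.4, 0.9, -0.9]
opening: 0.244
```

```bash
python3 - <<'E'
from h import *
st();plan(([.4195,-.197,.12],down(88)))
E
```

```text
t 9.7 p [0.6004 0.1528 0.198 ] F [-0.37  0.94 -0.89] op 0.244 q [ 0.25  0.47  0.25  1.35 -0.    1.51]
slide [-278.1, -278.8, 78.2] rot [0.0, 0.001, 0.344]
```

>>> {"fn": "carry_out", "kwargs": {"slide": [[-20, -20, 0], [-50, -50, 0], [-80, -80, 10], [-110, -110, 20], [-140, -140, 30], [-170, -170, 40], [-200, -200, 50], [-230, -230, 60], [-255, -255, 70], [-278, -279, 78], [-278, -279, 78], [-278, -279, 78]], "rot": [[0, 0, 0.03], [0, 0, 0.06], [0, 0, 0.1], [0, 0, 0.14], [0, 0, 0.18], [0, 0, 0.21], [0, 0, 0.25], [0, 0, 0.29], [0, 0, 0.32], [0, 0, 0.344], [0, 0, 0.344], [0, 0, 0.344]], "jaw": [-1, -1, -1, -1, -1, -1, -1, -1, -1, -1, -1, -1]}}

```text
time_s: 10.9
ee_pos: [0.4193, -0.1936, 0.1199]
ee_rot: [2.256, 2.186, 0.0]
force: [-0.2, 0.2, -0.5]
opening: 0.244
```

```bash
python3 - <<'E'
from h import *
st();plan(([.4195,-.197,.030],down(88)))
p,d=look("scene","s5");P=cloud("scene",d);T=np.array(status.state()['ee_pos']);q=(P-T).reshape(-1,3);q=q[np.isfinite(q).all(1)]
m=(abs(q[:,0])<.03)&(q[:,1]>.03)&(q[:,1]<.14)&(abs(q[:,2])<.03);w=q[m];print(m.sum(),"tip",w[:,1].max(),"slope",np.polyfit(w[:,1],w[:,2],1))
E
```

```text
t 10.9 p [ 0.4193 -0.1936  0.1199] F [-0.25  0.16 -0.54] op 0.244 q [-0.43  0.19 -0.35  1.03  0.    1.17]
slide [-3.4, 0.3, 89.9] rot [0.0, -0.0, 0.003]
256 tip 0.11481677771434004 slope [-0.04015243  0.01552427]
```

>>> {"fn": "carry_out", "kwargs": {"slide": [[-3, 0, 20], [-3, 0, 45], [-3, 0, 65], [-3, 0, 78], [-3, 0, 84], [-3, 0, 87], [-3, 0, 89], [-3, 0, 90], [-3, 0, 90], [-3, 0, 90], [-3, 0, 90]], "rot": [[0, 0, 0], [0, 0, 0], [0, 0, 0], [0, 0, 0], [0, 0, 0], [0, 0, 0], [0, 0, 0], [0, 0, 0], [0, 0, 0], [0, 0, 0], [0, 0, 0]], "jaw": [-1, -1, -1, -1, -1, -1, -1, -1, -1, -1, -1]}}

```text
time_s: 12.05
ee_pos: [0.4199, -0.196, 0.03]
ee_rot: [2.254, 2.188, 0.0]
force: [0.8, 1.2, -2.0]
opening: 0.248
```

>>> {"fn": "carry_out", "kwargs": {"slide": [[0, 0, 0.6], [0, 0, 0.8], [0, 0, 0.8], [0, 0, 0.8], [0, 0, 0.8], [0, 0, 0.8], [0, 0, -40], [0, 0, -80], [0, 0, -110], [0, 0, -110]], "rot": [[0, 0, 0], [0, 0, 0], [0, 0, 0], [0, 0, 0], [0, 0, 0], [0, 0, 0], [0, 0, 0], [0, 0, 0], [0, 0, 0], [0, 0, 0]], "jaw": [-1, -1, 0.1, 0.1, 0.1, 0.1, 0.1, 0.1, 1, 1]}}

```text
time_s: 13.05
ee_pos: [0.4217, -0.1969, 0.1436]
ee_rot: [2.251, 2.184, 0.003]
force: [-0.0, 1.0, -0.3]
opening: 0.869
```

```bash
python3 - <<'E'
from h import *
st()
for n in("scene","top"):
    p,d=look(n,n+"6");P=cloud(n,d);z=P[...,2]
    with np.errstate(invalid='ignore'): m=(z>.034)&(z<.056)&(abs(P[...,0]-.42)<.05)&(abs(P[...,1]+.176)<.12)
    q=P[m]
    if len(q): r=cv2.minAreaRect(q[:,:2].astype(np.float32)*1000);print(n,np.round(r,1) if 0 else r, "zmax",np.percentile(q[:,2],98))
    if n=="scene": w=q[q[:,1]>-.16];print("blade z slope",np.polyfit(w[:,1],w[:,2],1))
# tin centre sanity, approach yaw: jaw radial-ish
for t in([.605,-.159],[.597,-.3145]):
    plan(([*t,.16],down(88)))
E
```

```text
t 13.05 p [ 0.4217 -0.1969  0.1436] F [-0.02  0.99 -0.26] op 0.869 q [-0.44  0.17 -0.31  1.08 -0.    1.16]
scene ((421.5007629394531, -175.72744750976562), (189.703125, 37.9107666015625), 89.73096466064453) zmax 0.05549381054390497
blade z slope [-0.00139653  0.04128507]
top ((413.6332702636719, -125.01275634765625), (51.92873764038086, 98.09078979492188), 0.767167329788208) zmax 0.05251977999161293
slide [42.6, 183.8, -19.7] rot [0.001, 0.0, 0.005]
slide [-113.1, 180.5, -19.6] rot [0.001, 0.0, 0.005]
```

The knife lies flat on the slab (blade slope about 0). Now the first tin, the near one at (0.605, -0.159).

>>> {"fn": "carry_out", "kwargs": {"slide": [[10, 40, -18], [20, 80, -18], [30, 120, -18], [38, 155, -18], [42, 180, -18], [42.5, 184, -18], [42.5, 184, -18], [42.5, 184, -18]], "rot": [[0, 0, 0], [0, 0, 0], [0, 0, 0], [0, 0, 0], [0, 0, 0], [0, 0, 0], [0, 0, 0], [0, 0, 0]], "jaw": [1, 1, 1, 1, 1, 1, 1, 1]}}

```text
time_s: 13.95
ee_pos: [0.6038, -0.1591, 0.1571]
ee_rot: [-2.254, -2.187, 0.001]
force: [0.8, -0.0, 0.1]
opening: 1.003
```

```bash
python3 - <<'E'
from h import *
st();plan(([.605,-.159,.02],down(88)))
E
```

```text
t 13.95 p [ 0.6038 -0.1591  0.1571] F [ 0.84 -0.02  0.08] op 1.003 q [-0.26  0.5   0.18  1.26 -0.    1.34]
slide [0.1, 1.4, 137.1] rot [-0.002, -0.0, 0.005]
```

>>> {"fn": "carry_out", "kwargs": {"slide": [[0, 1, 35], [0, 1.4, 75], [0, 1.4, 105], [0, 1.4, 125], [0, 1.4, 135], [0, 1.4, 137], [0, 1.4, 137], [0, 1.4, 137], [0, 1.4, 137], [0, 1.4, 137], [0, 1.4, 137], [0, 1.4, 137]], "rot": [[0, 0, 0], [0, 0, 0], [0, 0, 0], [0, 0, 0], [0, 0, 0], [0, 0, 0], [0, 0, 0], [0, 0, 0], [0, 0, 0], [0, 0, 0], [0, 0, 0], [0, 0, 0]], "jaw": [1, 1, 1, 1, 1, 1, 1, -1, -1, -1, -1, -1]}}

```text
time_s: 15.15
ee_pos: [0.6069, -0.1592, 0.0222]
ee_rot: [2.253, 2.187, 0.001]
force: [-2.2, 0.3, 9.8]
opening: 0.676
```

```bash
python3 -c "
from h import *
st()"
```

```text
t 15.15 p [ 0.6069 -0.1592  0.0222] F [-2.2   0.3   9.85] op 0.676 q [-0.26  0.58 -0.03  0.96 -0.    1.34]
```

>>> {"fn": "carry_out", "kwargs": {"slide": [[0, 0, -6], [0, 0, -18], [0, 0, -30], [0, 0, -30], [0, 0, -30], [0, 0, -30], [0, 0, -30], [0, 0, -30]], "rot": [[0, 0, 0], [0, 0, 0], [0, 0, 0], [0, 0, 0], [0, 0, 0], [0, 0, 0], [0, 0, 0], [0, 0, 0]], "jaw": [-1, -1, -1, -1, -1, -1, -1, -1]}}

```text
time_s: 15.95
ee_pos: [0.6061, -0.1589, 0.0504]
ee_rot: [-2.254, -2.187, 0.001]
force: [-0.4, 0.8, -0.6]
opening: 0.677
```

```bash
python3 -c "
from h import *
st()
a=[]
for i in range(4):
    look('scene','x');a.append(status.state()['force'])
print(np.round(a,2))"
```

```text
t 15.95 p [ 0.6061 -0.1589  0.0504] F [-0.42  0.84 -0.56] op 0.677 q [-0.26  0.56  0.01  1.02  0.    1.34]
[[ 0.35 -0.24 -1.76]
 [ 0.16 -0.19 -1.8 ]
 [-0.13 -0.03 -1.36]
 [ 0.09  0.13 -0.49]]
```

Reading of about -1.2 N, so this is the empty tin (full would be 4.4 N or more). I'll set it back down where it stood.

>>> {"fn": "carry_out", "kwargs": {"slide": [[0, 0, 10], [0, 0, 19], [0, 0, 24], [0, 0, 27], [0, 0, 28], [0, 0, 28], [0, 0, 28], [0, 0, 28], [0, 0, 28], [0, 0, -40], [0, 0, -80], [0, 0, -120]], "rot": [[0, 0, 0], [0, 0, 0], [0, 0, 0], [0, 0, 0], [0, 0, 0], [0, 0, 0], [0, 0, 0], [0, 0, 0], [0, 0, 0], [0, 0, 0], [0, 0, 0], [0, 0, 0]], "jaw": [-1, -1, -1, -1, -1, -1, 1, 1, 1, 1, 1, 1]}}

```text
time_s: 17.35
ee_pos: [0.606, -0.1589, 0.173]
ee_rot: [2.254, 2.188, 0.0]
force: [1.4, 0.5, -0.2]
opening: 1.002
```

```bash
python3 - <<'E'
from h import *
st();plan(([.597,-.3145,.16],down(88)))
p,d=look("scene","s7");P=cloud("scene",d);z=P[...,2]
with np.errstate(invalid='ignore'):
  for c in([.605,-.159],[.597,-.3145]):
    m=(z>.062)&(z<.08)&(np.hypot(P[...,0]-c[0],P[...,1]-c[1])<.045);q=P[m];print(m.sum(),q[:,:2].min(0),q[:,:2].max(0),np.median(q[:,2]))
E
```

```text
t 17.35 p [ 0.606  -0.1589  0.173 ] F [ 1.45  0.48 -0.2 ] op 1.002 q [-0.26  0.49  0.22  1.29 -0.    1.34]
slide [-155.8, -4.3, 13.0] rot [0.0, 0.0, 0.005]
270 [ 0.57575656 -0.18872033] [ 0.63683525 -0.12870162] 0.0729532318482613
112 [ 0.56684637 -0.34181123] [ 0.62802342 -0.28645326] 0.0724619764591723
```

>>> {"fn": "carry_out", "kwargs": {"slide": [[-35, -1, 10], [-75, -2, 12], [-115, -3, 12], [-145, -4, 12], [-156, -4, 12], [-156, -4, 12], [-156, -4, 12]], "rot": [[0, 0, 0], [0, 0, 0], [0, 0, 0], [0, 0, 0], [0, 0, 0], [0, 0, 0], [0, 0, 0]], "jaw": [1, 1, 1, 1, 1, 1, 1]}}

```text
time_s: 18.1
ee_pos: [0.5978, -0.3139, 0.1588]
ee_rot: [-2.254, -2.188, -0.0]
force: [-0.0, -0.4, 0.2]
opening: 1.0
```

```bash
python3 -c "
from h import *
st();plan(([.597,-.3145,.022],down(88)))"
```

```text
t 18.1 p [ 0.5978 -0.3139  0.1588] F [-0.05 -0.44  0.18] op 1.0 q [-0.48  0.61  0.37  1.33  0.    1.12]
slide [-0.6, -0.8, 136.8] rot [0.0, -0.0, 0.005]
```

>>> {"fn": "carry_out", "kwargs": {"slide": [[-0.6, -0.8, 35], [-0.6, -0.8, 75], [-0.6, -0.8, 105], [-0.6, -0.8, 125], [-0.6, -0.8, 135], [-0.6, -0.8, 136], [-0.6, -0.8, 136], [-0.6, -0.8, 136], [-0.6, -0.8, 136], [-0.6, -0.8, 136], [-0.6, -0.8, 136], [-0.6, -0.8, 136]], "rot": [[0, 0, 0], [0, 0, 0], [0, 0, 0], [0, 0, 0], [0, 0, 0], [0, 0, 0], [0, 0, 0], [0, 0, 0], [0, 0, 0], [0, 0, 0], [0, 0, 0], [0, 0, 0]], "jaw": [1, 1, 1, 1, 1, 1, 1, -1, -1, -1, -1, -1]}}

```text
time_s: 19.3
ee_pos: [0.5973, -0.3157, 0.0242]
ee_rot: [2.254, 2.187, 0.001]
force: [-2.9, 1.8, 9.7]
opening: 0.677
```

>>> {"fn": "carry_out", "kwargs": {"slide": [[0, 0, -6], [0, 0, -18], [0, 0, -30], [0, 0, -30], [0, 0, -30], [0, 0, -30], [0, 0, -30], [0, 0, -30]], "rot": [[0, 0, 0], [0, 0, 0], [0, 0, 0], [0, 0, 0], [0, 0, 0], [0, 0, 0], [0, 0, 0], [0, 0, 0]], "jaw": [-1, -1, -1, -1, -1, -1, -1, -1]}}

```text
time_s: 20.1
ee_pos: [0.5966, -0.3153, 0.0524]
ee_rot: [-2.254, -2.187, 0.0]
force: [0.6, -1.3, -6.6]
opening: 0.677
```

```bash
python3 -c "
from h import *
st()
a=[]
for i in range(4):
    look('scene','x');a.append(status.state()['force'])
print(np.round(a,2))
plan((np.array(status.state()['ee_pos'])*[1,1,0]+[0,0,.24],down(88)),([.549,.3145,.24],down(108)))"
```

```text
t 20.1 p [ 0.5966 -0.3153  0.0524] F [ 0.6  -1.27 -6.65] op 0.677 q [-0.49  0.65  0.18  1.09  0.    1.11]
[[-0.31  0.39 -5.75]
 [-0.01  0.48 -5.37]
 [-0.21 -0.5  -6.29]
 [-0.18  1.09 -6.3 ]]
slide [0.0, -0.0, -187.3] rot [-0.0, -0.0, 0.005]
slide [628.1, -66.6, -187.3] rot [-0.0, -0.0, -0.344]
```

This one reads about -6 N, so it is the full tin. Carrying it to the box.

>>> {"fn": "carry_out", "kwargs": {"slide": [[0, 0, -15], [0, 0, -45], [0, 0, -85], [0, 0, -125], [20, -2, -150], [50, -5, -160], [85, -9, -160], [125, -13, -160], [165, -17, -160], [205, -22, -160], [245, -26, -160], [285, -30, -160]], "rot": [[0, 0, 0], [0, 0, 0], [0, 0, 0], [0, 0, 0], [0, 0, 0], [0, 0, -0.03], [0, 0, -0.05], [0, 0, -0.07], [0, 0, -0.09], [0, 0, -0.11], [0, 0, -0.13], [0, 0, -0.15]], "jaw": [-1, -1, -1, -1, -1, -1, -1, -1, -1, -1, -1, -1]}}

```text
time_s: 21.5
ee_pos: [0.575, -0.0281, 0.213]
ee_rot: [2.083, 2.351, 0.0]
force: [0.7, -0.1, -6.3]
opening: 0.677
```

```bash
python3 -c "
from h import *
st();plan(([.549,.3145,.215],down(108)))"
```

```text
t 21.5 p [ 0.575  -0.0281  0.213 ] F [ 0.7  -0.14 -6.29] op 0.677 q [-0.05  0.37  0.14  1.33  0.    1.4 ]
slide [343.2, 15.5, -2.0] rot [0.0, 0.0, -0.193]
```

>>> {"fn": "carry_out", "kwargs": {"slide": [[40, 2, -2], [80, 4, -2], [120, 6, -2], [160, 8, -2], [200, 9, -2], [240, 11, -2], [280, 13, -2], [310, 14, -2], [330, 15, -2], [343, 15.5, -2], [343, 15.5, -2], [343, 15.5, -2]], "rot": [[0, 0, -0.02], [0, 0, -0.04], [0, 0, -0.06], [0, 0, -0.08], [0, 0, -0.1], [0, 0, -0.12], [0, 0, -0.14], [0, 0, -0.16], [0, 0, -0.18], [0, 0, -0.193], [0, 0, -0.193], [0, 0, -0.193]], "jaw": [-1, -1, -1, -1, -1, -1, -1, -1, -1, -1, -1, -1]}}

```text
time_s: 22.7
ee_pos: [0.5499, 0.312, 0.2148]
ee_rot: [1.849, 2.54, -0.001]
force: [0.3, -0.3, -6.1]
opening: 0.675
```

```bash
python3 lid.py place; python3 -c "
from h import *
plan(([.549,.3145,.0305],down(108)))"
```

```text
t 22.7 p [0.5499 0.312  0.2148] F [ 0.3  -0.29 -6.1 ] op 0.675 q [ 0.52  0.5   0.34  1.41 -0.    1.77]
lid angle 103.93593686123837 1528 u -0.02369862717080604 0.12445852874571518 zmax 0.25990313497619
blade pts 103 tipu 0.12497680978835894 slope 2.9616441483028466
slide [3.0, -0.1, 184.4] rot [-0.0, 0.0, -0.002]
```

View pics/place.png

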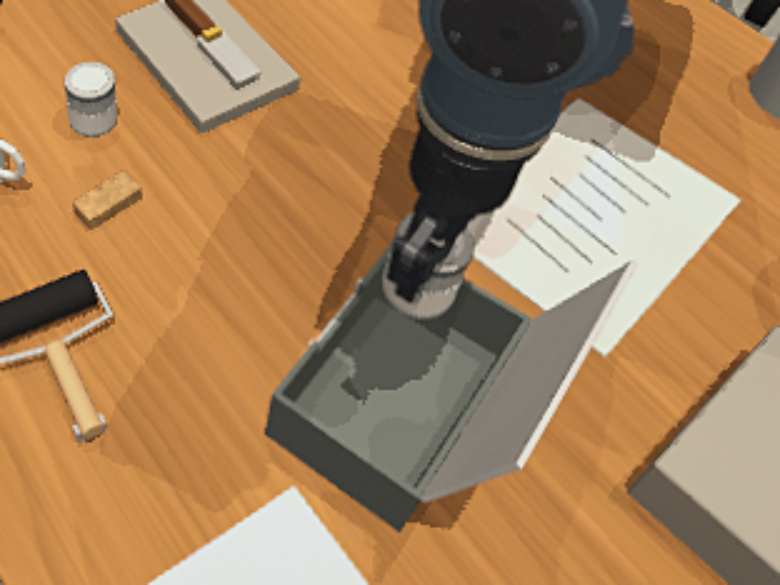

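The tin hangs over the box interior, the lid leans back clear of it, and the knife and empty tin are in place. Lowering now.

>>> {"fn": "carry_out", "kwargs": {"slide": [[3, 0, 25], [3, 0, 60], [3, 0, 95], [3, 0, 125], [3, 0, 145], [3, 0, 160], [3, 0, 168], [3, 0, 174], [3, 0, 174], [3, 0, 174]], "rot": [[0, 0, 0], [0, 0, 0], [0, 0, 0], [0, 0, 0], [0, 0, 0], [0, 0, 0], [0, 0, 0], [0, 0, 0], [0, 0, 0], [0, 0, 0]], "jaw": [-1, -1, -1, -1, -1, -1, -1, -1, -1, -1]}}

```text
time_s: 23.75
ee_pos: [0.5492, 0.3157, 0.0416]
ee_rot: [1.848, 2.54, 0.001]
force: [-0.2, -0.5, -4.5]
opening: 0.678
```

>>> {"fn": "carry_out", "kwargs": {"slide": [[0, 0, 2], [0, 0, 4], [0, 0, 6], [0, 0, 7], [0, 0, 8], [0, 0, 8], [0, 0, 8]], "rot": [[0, 0, 0], [0, 0, 0], [0, 0, 0], [0, 0, 0], [0, 0, 0], [0, 0, 0], [0, 0, 0]], "jaw": [-1, -1, -1, -1, -1, -1, -1]}}

```text
time_s: 24.45
ee_pos: [0.5488, 0.3156, 0.0328]
ee_rot: [-1.848, -2.541, 0.0]
force: [-0.6, -0.2, -6.5]
opening: 0.678
```

Still hanging free (-6.5 N), so I'll lower the last millimetres slowly.

>>> {"fn": "carry_out", "kwargs": {"slide": [[0, 0, 0.7], [0, 0, 1.4], [0, 0, 2], [0, 0, 2.4], [0, 0, 2.4]], "rot": [[0, 0, 0], [0, 0, 0], [0, 0, 0], [0, 0, 0], [0, 0, 0]], "jaw": [-1, -1, -1, -1, -1]}}

```text
time_s: 24.95
ee_pos: [0.5487, 0.3156, 0.0303]
ee_rot: [-1.848, -2.54, 0.0]
force: [1.3, -0.1, -6.0]
opening: 0.678
```

>>> {"fn": "carry_out", "kwargs": {"slide": [[0, 0, 0.4], [0, 0, 0.8], [0, 0, 0.8], [0, 0, 0.8]], "rot": [[0, 0, 0], [0, 0, 0], [0, 0, 0], [0, 0, 0]], "jaw": [-1, -1, -1, -1]}}

```text
time_s: 25.35
ee_pos: [0.5488, 0.3157, 0.0302]
ee_rot: [1.848, 2.54, 0.001]
force: [-3.5, -2.5, 6.6]
opening: 0.676
```

Contact: z force rose to +6.6 N and the height stopped at 0.030, as expected. Releasing with the jaws opening just enough to clear, then lifting out.

>>> {"fn": "carry_out", "kwargs": {"slide": [[0, 0, -0.4], [0, 0, -0.4], [0, 0, -0.4], [0, 0, -0.4], [0, 0, -0.4], [0, 0, -15], [0, 0, -45], [0, 0, -90], [0, 0, -140], [0, 0, -185], [0, 0, -185]], "rot": [[0, 0, 0], [0, 0, 0], [0, 0, 0], [0, 0, 0], [0, 0, 0], [0, 0, 0], [0, 0, 0], [0, 0, 0], [0, 0, 0], [0, 0, 0], [0, 0, 0]], "jaw": [-1, 0.9, 0.9, 0.9, 0.9, 0.9, 0.9, 0.9, 0.9, 0.9, 0.9]}}

```text
time_s: 26.45
ee_pos: [0.5509, 0.3169, 0.2214]
ee_rot: [1.846, 2.537, 0.014]
force: [0.5, -0.4, 1.0]
opening: 0.949
```

>>> {"fn": "carry_out", "kwargs": {"slide": [[-40, 0, 0], [-85, 0, 0], [-130, 0, 0], [-175, 0, 0], [-220, 0, 0], [-260, 0, 0], [-260, 0, 0]], "rot": [[0, 0, 0], [0, 0, 0], [0, 0, 0], [0, 0, 0], [0, 0, 0], [0, 0, 0], [0, 0, 0]], "jaw": [0.9, 0.9, 0.9, 0.9, 0.9, 0.9, 0.9]}}

```text
time_s: 27.15
ee_pos: [0.6298, 0.0637, 0.2141]
ee_rot: [1.853, 2.536, -0.001]
force: [0.7, 1.4, -0.1]
opening: 0.952
```

```bash
python3 lid.py fin; python3 - <<'E'
from h import *
d=np.load("s_fin.npz");P=cloud("scene",d['d']);z=P[...,2]
with np.errstate(invalid='ignore'):
  for c in([.549,.3155],[.606,-.1588]):
    m=(z>.062)&(z<.084)&(np.hypot(P[...,0]-c[0],P[...,1]-c[1])<.036);q=P[m];print(m.sum(),q[:,:2].min(0),q[:,:2].max(0),np.median(q[:,2]),q[:,2].std())
cv2.imwrite("pics/full.png",d['p'])
E
```

```text
t 27.15 p [0.6298 0.0637 0.2141] F [ 0.72  1.41 -0.13] op 0.952 q [ 0.1   0.5   0.34  1.4  -0.    1.36]
lid angle 108.00841889763618 1457 u 0.07723905477018984 0.12448589411203732 zmax 0.23215191252957162
576 [0.51938792 0.28330221] [0.57960227 0.3461841 ] 0.07924635489218537 0.0038482835780955563
269 [ 0.57679544 -0.18962419] [ 0.63690273 -0.12882953] 0.07310142166094158 0.0028773667281746886
```

View pics/full.png

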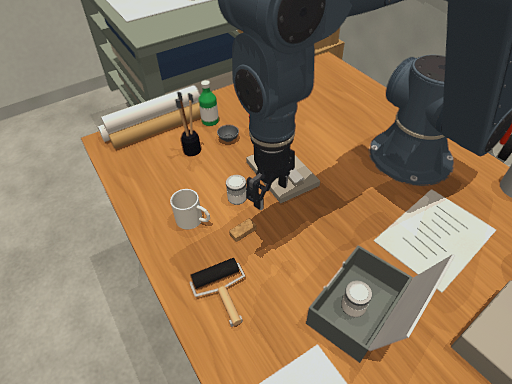

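The full tin stands upright in the box at (357,298), with its top at 79 mm. The lid leans back at (425,300), and the empty tin is upright at (236,190). Handing in.

```bash
python3 -c "
from h import *
from rig import workorder
st();print(workorder.sign_off())"
```

```text
t 27.2 p [0.6293 0.0659 0.2141] F [0.41 0.35 0.03] op 0.951 q [ 0.1   0.5   0.34  1.4  -0.    1.37]
the job is handed in; nothing more can be done
None
```

The job is done and handed in at 27.2 s.

- **Lid:** I put the knife blade through the slot and levered the lid open. It now leans back at about 104–108° by depth fit. The blade tilted about 2° in the grip while levering.
- **Knife:** It lies flat on the slab, within a few millimetres of where it started.
- **Tins:** The nearer tin read about 1.2 N when lifted, so it is the empty one. I set it back upright where it stood. The other read about 6 N, so it is the full one. It stands upright on the box floor, with its top measured at 79 mm against the expected 78 mm.
- **Other things:** The mug, brush jar, bottle, dish, brayer and cork block look unmoved in the last picture. The arm hid the red tin and most of the slab there. The knife was last seen on the slab just before the full tin went into the box.

One check was unclear: on setting the full tin down, the force went from hanging weight to +6.6 N in the last 0.8 mm step, so contact was light but not zero. None of the other checks failed.

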